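Fish the brass jet out of the burner throat with tongs

TASK

Take the sprung tongs from their wooden stand and use them to pull the small brass jet out of the deep pocket of the burner throat, where two leaf clips pinch it: squeeze it firmly enough that it does not slip but do not crush it, and do not jam the tongs hard against the casting or touch the jet with the gripper. Set the jet down upright on the floor of the shallow metal dish without dropping it, then hang the tongs back in their stand. Leave everything else on the counter where it is.

Things in the scene. Friction and masses are not known exactly. Their poses are not given: they have to be found in the camera images.
- tongs_grip (a point): Grip centre of the sprung tongs, which hang tips down in the stand; z up along them, y the line the jaws close on. Two flat upright steel plates (30 mm wide in x; from 28 mm below to 22 mm above this point), 54 mm over their outer faces when free, 37 mm shut; a black guide block between them ends level with their tops. Hold them lightly, at about 50 mm, to carry the tongs open. 190 g
- tongs_tip (a point): Point midway between the lower ends of the tongs' blades, 123 mm below tongs_grip, same axes. The blades are straight, 10 mm wide (x), 4 mm thick (y), 95 mm long; the gap between them is 30 mm free, 13 mm fully shut, and shrinks by as much as the grip plates are squeezed together
- jaw_l: +y jaw of the tongs: grip plate, shoulder and blade in one. Both jaws always move alike. The spring pushes each plate outward with 5.6 N when free, 8.4 N with the blades 22 mm apart, 11.5 N shut; what the gripper adds beyond that squeezes the part. Origin on the tongs' centre line, 28 mm below the grip centre (the underside of the shoulder, where plate steps in to blade)
- jaw_r: -y jaw of the tongs; origin and spring as for the other jaw
- jet_collar (a point): Centre of the collar of the brass jet, half-way up it. The collar is a square plate, 22 by 22 mm and 8 mm tall, its sides along the pocket's x and y, its underside on the pocket floor at the start; above it a tapered nose, 10 mm at the root and 18 mm tall, is too thin for the tongs, which can hold only the collar. z is the jet's axis, up when it stands
- jet: The brass jet; origin at the centre of its underside (4 mm under jet_collar), z up along its axis. 34 to 59 g. Soft: more than 25 N from a jaw crushes it
- well_mouth (a point): Centre of the mouth of the narrow pocket in the burner throat, an upright grey iron casting, fixed; 100 mm above the counter, z up. The pocket is a straight rectangle, 50 mm long in y, 32 mm in x, 80 mm deep, with a flat floor. The tongs go in with their y along its y (either way round) and close on the jet in y. Outside the tower is 78 mm (y) by 60 mm (x)
- well: The burner throat; origin on the counter, 100 mm under well_mouth, same axes. Foot plate 120 (y) by 100 mm, 12 mm tall; a brass pipe stub reaches 74 mm to +x at 35 mm height. The jet stands on the pocket floor at x = 0, up to 3 mm off centre in y. Pressing a jaw on the casting with more than 20 N damages it
- clip_a: Small sprung leaf clip on the +x side of the jet's collar, 12 mm wide (y), in the lowest 8 mm of the pocket; with its twin on the -x side it pinches the collar with about 7 N, so freeing the jet takes a pull of 6 to 11 N over the first 8 mm. The blades, centred on x = 0, pass beside the clips. Origin as for well, shifts up to 3 mm
- dish_floor (a point): Centre of the inner floor of the shallow round metal dish, 4 mm above its underside; floor about 94 mm in diameter, rim 112 mm across and 16 mm above the counter; loose, 350 g
- stand_top (a point): Centre of the slot in the top of the wooden tongs stand (fixed), 115 mm above the counter, z up. Slot 44 mm long in y, 16 mm in x, 103 mm deep; block 90 (y) by 60 mm, foot 120 by 110 mm, 12 mm tall. The tongs hang with their blades in the slot, their y along its y (either way round), shoulder on the block's top: the grip centre is then 28 mm above this point
- sauce_bottle: amber sauce bottle, 56 mm across, 150 mm tall; origin at its underside; leave it alone
- soup_bowl: white bowl, 110 mm across, 50 mm tall; origin at its underside; leave it alone
- soup_spoon: spoon lying on the table; origin at its underside; leave it alone
- steel_cup: steel cup, 70 mm across, 70 mm tall; origin at its underside; leave it alone
- spice_jar: glass spice jar, 60 mm across, 80 mm tall; origin at its underside; leave it alone
- pipe_collar: loose brass pipe collar, a ring 32 mm across and 16 mm tall with an 18 mm hole; not the jet; origin at its underside; leave it alone
- pan_brush: pan brush lying on the table; origin at its underside; leave it alone
Not all that is in view belongs to the job. There is more than one size of the well; the one meant has the size given above.

How it is judged:
On the way, in this order (a step that is already met when the one before it is completed fails the run):
1. the jet, held between the jaws of the tongs, is lifted clear of the pocket (its collar above the mouth) (z of jet_collar in the frame of well_mouth above 0.004 m and contact force between each of jaw_l, jaw_r and jet above 1 N), for 0.1 s.
2. the jet stands in the dish and the tongs have let go of it (horizontal distance between jet_collar and dish_floor below 0.034 m and angle between jet's own z axis and vertical below 0.15 rad and z of jet_collar in the frame of dish_floor between 0.001 and 0.007 m and contact force between each of jaw_l, jaw_r and jet below 0.1 N), for 0.2 s.
At the end, for the whole second after the job is handed in: The jet stands upright (within 0.15 rad) at rest on the dish floor, within 34 mm of its centre, free of the tongs; the tongs, released and still, hang in the stand: grip centre within 10 mm of the slot centre sideways, 24 to 32 mm above the stand top, upright within 0.1 rad (all of step 2 and horizontal distance between tongs_grip and stand_top below 0.01 m and angle between tongs_grip's own z axis and vertical below 0.1 rad and z of tongs_grip in the frame of stand_top between 0.024 and 0.032 m and linear speed of each of jet, jaw_l below 0.02 m/s and contact force between each of the arm, the fingers and jaw_l below 0.1 N); the robot touches nothing.
It fails at once if a jaw squeezes the jet with more than 25 N (contact force between any of jaw_l, jaw_r and jet above 25 N).
It fails at once if a jaw presses on the burner throat with more than 20 N (contact force between any of jaw_l, jaw_r and well above 20 N).
It fails at once if the gripper touches the jet (contact force between the fingers and jet above 0.5 N).
It fails at once if the jet is dropped or thrown (faster than 0.45 m/s while not held by both jaws) (linear speed of jet above 0.45 m/s and contact force between any of jaw_l, jaw_r and jet below 0.1 N).
It fails at once if a bystander is moved by more than 30 mm (distance of any of sauce_bottle, soup_bowl, soup_spoon, steel_cup, spice_jar, pipe_collar, pan_brush from where it was at the start of the episode above 0.03 m).
It also fails if it takes over 64 s, if anything falls off the work surface, if the arm or the gripper's body presses on something with over 40 N, if the wrist force passes 120 N, or if a joint passes its speed limit or range.

ROBOT

A 6-joint arm with a two-finger parallel gripper is mounted at the origin on the work surface. World frame = base frame: x ahead of the robot, y to its left, z up, the work surface at z = 0. Lengths are in m, angles in rad, forces in N, time in s.
With the tool pointing down it reaches from about 0.375 to 0.9 m from the base axis. Payload 3.1 kg.
Tool frame: the origin (TCP) lies on the centre line of the jaws, within the pads' length; the fingertips stand 19 mm ahead of it and the grasp point (between the pads) is the TCP; z points along the fingers, y is the line along which they close (so a half turn about z gives the same grasp; the last joint's range is limited). The gripper opens to 85 mm and grips with 20 to 120 N. Pads are 22 mm wide; open, the fingers measure 114 mm over their backs; the gripper's body (76 mm by 85 mm) begins 54 mm behind the grasp point. The pads swing forward as they close: fully open they stand 13 mm farther back than shut.
Start: joints at [-1.528, 0.527, 1.433, -0, 1.181, -0.178], TCP at [0.138, -0.61, 0.25] pointing down, gripper open.
Joint ranges: [-3.08, 3.08], [-0.75, 2.2], [0.22, 2.44], [-1.43, 4.57], [0, 2.65], [-2.85, 2.85]. Speed limits (rad/s): [2.79, 2.79, 3.14, 3.14, 3.14, 3.14].

INTERFACE

Orientations are given as a unit quaternion [x, y, z, w].
In Python, from station import manip gives the robot as it stands.
- The arm moves only by the tool servo_tool, never from a script. Its argument "rows" is a list that holds one entry, the list of rows, each a list of 7 numbers: the turn, a rotation vector about the tool's x, y, z in degrees, then the shift along the tool's x, y, z in m, then the gripper command: -1 is shut, 1 is fully open, values between are in proportion. In form: [[[wx, wy, wz, tx, ty, tz, jaw], ...]]. A call has 1 to 8 rows; each row shifts and turns the commanded pose from where the row before left it, along the tool's axes as they then stand; what a row does not reach is not made up. A row lasts 1/12 s, in which the tool goes at most 41.7 mm and 7.16 degrees, less where a joint would pass 70% of its speed; a pose out of reach is approached as far as the arm can. A call is refused whole if a number of a shift passes 0.0417 or a number of a turn 7.16, either way. A call with a gripper value outside its range is refused whole. The fingers move at their own pace and stop on an object; "squeeze" is the grip in N (left out, the last holds). Time passes only in rows, so rows that do not move let the fingers close. It gives the time, the measured TCP pose, the force, the opening and the grip force at its end, in the units of the state.
- manip.sense(): the state, without advancing time (a new reading comes with each control period).
- manip.snapshot(name): name is "scene" or "top"; returns the picture (480x640x3 uint8, blue, green, red); there is no depth.
- manip.camera_info(name): a dict with "K" (3x3 intrinsics, pixels), "camera_from_world" (4x4, takes a point from world to camera coordinates). Camera axes: x right, y down, z forward; pixel columns grow to the right and rows downward; lengths in m; the calibration is good to about 2 mm. A picture is of the moment at which its call begins. camera_info takes no time and is no camera call.
- manip.sign_off(): hands the job in; it is judged then, once.
The state is a dict: "t": time; "q": joint angles; "qd": joint speeds; "tau": joint torques, N m; "tcp_pos": TCP position; "tool_rot": TCP orientation; "force": force on the tool from outside, world axes, zero at the start; "ft_torque": the same for the moment, N m; "finger_gap": opening from 0.0 (shut) to 1.0 (fully open); "gripper_force": force on a finger pad.
Only numpy, scipy, OpenCV 4.12 (cv2) and the standard library are available. Lean on these libraries where they do the work, as an engineer would, in place of code of your own. Each camera call takes 0.05 s, during which the arm holds its last target. There are 200 camera calls.

## Working session

There is one attempt and no reset: what is moved stays moved. The work goes in short steps, Python scripts to look and compute and a tool call to move; the robot and the scene stay as the last step left them, time stands still between calls to the robot, and variables do not carry over. Pictures are saved under pics/ and viewed, at most 13 in all, crops included, and the job is handed in when it is done.

Besides the shell and the picture viewer there is one more tool, called after "Request:" as name([rows], argument=value, ...), one row to a line, values as JSON. servo_tool: Moves the arm, as the interface text tells. Its arguments: {"type":"object","properties":{"rows":{"type":"array","items":{"type":"array","items":{"type":"array","items":{"type":"number"}}}},"squeeze":{"type":"number"}},"required":["rows"]}

```bash
mkdir -p pics; ls; python3 - <<'E'
from station import manip
import cv2,numpy as np
for n in("scene","top"):
    cv2.imwrite(f"pics/{n}0.png",manip.snapshot(n)); c=manip.camera_info(n); print(n,np.round(c["K"],1).tolist(),np.round(c["camera_from_world"],4).tolist())
s=manip.sense();print(s)
E
```

```text
pics
scene [[593.5, 0.0, 318.5], [0.0, 593.5, 237.9], [0.0, 0.0, 1.0]] [[-0.7495, 0.662, -0.0065, 0.385], [0.463, 0.517, -0.72, -0.1827], [-0.4732, -0.5426, -0.694, 1.6326], [0.0, 0.0, 0.0, 1.0]]
top [[454.2, 0.0, 315.2], [0.0, 454.2, 240.7], [0.0, 0.0, 1.0]] [[0.018, -0.9997, 0.019, -0.0047], [-0.9894, -0.0206, -0.1436, 0.5394], [0.144, -0.0162, -0.9894, 1.0271], [0.0, 0.0, 0.0, 1.0]]
{'t': 0.1, 'q': array([-1.52749520e+00,  5.28392840e-01,  1.43379037e+00,  5.71138004e-06,
        1.18139213e+00, -1.78505367e-01]), 'qd': array([-0.00108251, -0.00439513, -0.00147499,  0.00060871, -0.00158328,
        0.00101266]), 'tau': array([ 1.37659608e-04, -4.43306565e+01, -1.78586233e+01, -2.31451550e-04,
        3.84887957e-03,  1.68024656e-05]), 'tcp_pos': array([ 0.13749511, -0.60906051,  0.24941421]), 'tool_rot': array([ 9.93856167e-01,  1.10674910e-01,  6.96007089e-05, -9.88901159e-04]), 'force': array([-0.31666797, -0.28871205,  0.05899613]), 'ft_torque': array([-0.02137746,  0.01330092,  0.05816511]), 'gripper_force': 0.0, 'finger_gap': 0.9989193348457163}
```

View pics/scene0.png

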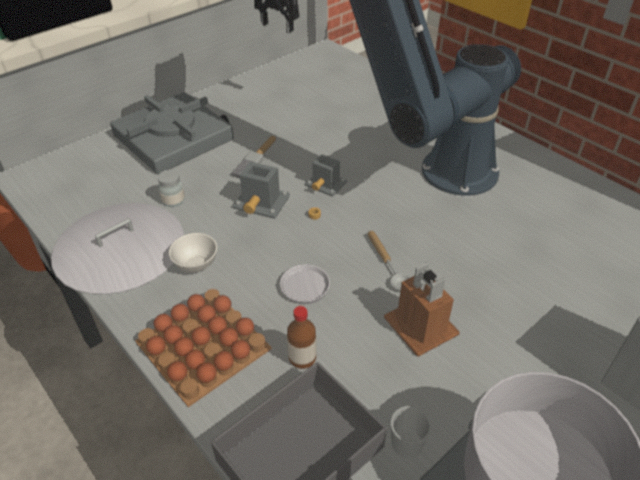

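View pics/top0.png

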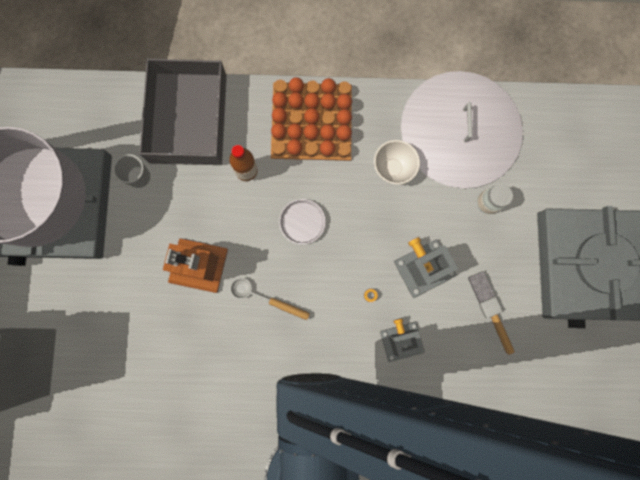

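The stand is at top (195,263), with the tongs in it. The large casting is at (427,265), a smaller one at (402,340), and the dish at (303,221). I'll zoom in on the stand and the large casting.

```bash
python3 - <<'E'
import cv2,numpy as np
t=cv2.imread("pics/top0.png");s=cv2.imread("pics/scene0.png")
z=lambda im,x,y,w,h,k:cv2.resize(im[y:y+h,x:x+w],None,fx=k,fy=k,interpolation=cv2.INTER_CUBIC)
cv2.imwrite("pics/c1.png",np.hstack([z(t,155,225,80,80,5),z(t,387,225,80,80,5)]))
cv2.imwrite("pics/c2.png",np.hstack([z(s,375,255,100,100,4),z(s,220,140,100,100,4)]))
E
```

```text
(no output)
```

View pics/c1.png

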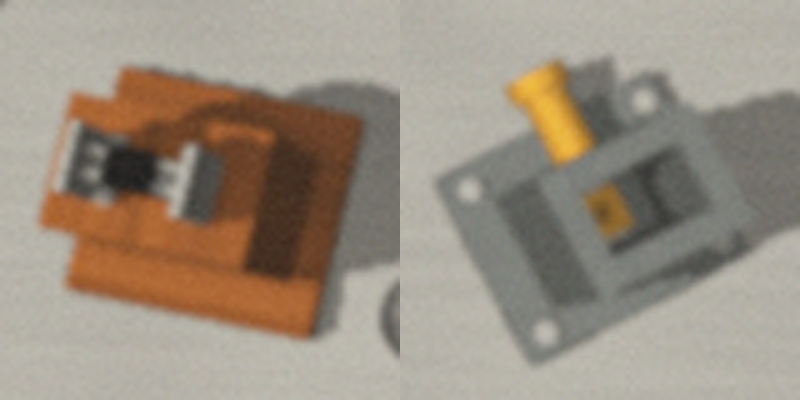

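View pics/c2.png

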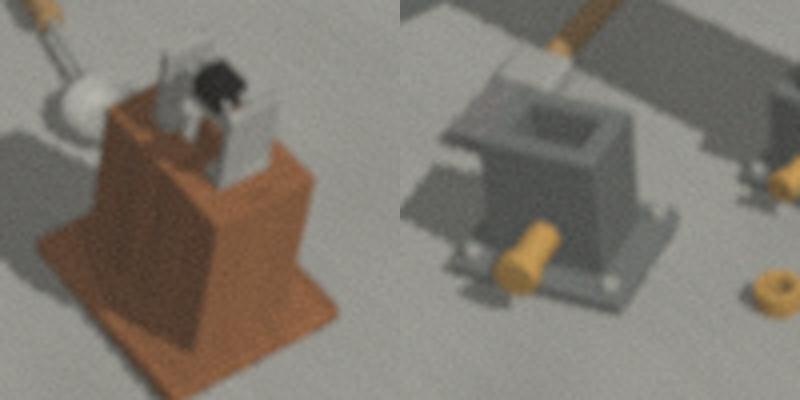

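Top crop: the stand's foot corners are at (122,68), (365,118), (315,338) and (68,290), the tongs are above its left part, and the pocket mouth corners are at (585,188), (612,255), (712,205) and (680,142). The scene crop shows the same corners from the side. I'll fit the poses from these corners.

```bash
cat > h.py <<'E'
from station import manip
import numpy as np
from scipy.optimize import least_squares
C={n:manip.camera_info(n) for n in("scene","top")}
def proj(n,P):
    c=C[n];P=np.atleast_2d(P);q=(np.c_[P,np.ones(len(P))]@np.array(c["camera_from_world"]).T)[:,:3]@np.array(c["K"]).T
    return q[:,:2]/q[:,2:]
def world(p,P): # p=x,y,yaw
    c,s=np.cos(p[2]),np.sin(p[2]);P=np.array(P,float)
    return np.c_[p[0]+c*P[:,0]-s*P[:,1],p[1]+s*P[:,0]+c*P[:,1],P[:,2]]
def fit(obs,p0): # obs: list (cam, (u,v), local pt)
    def f(p): return np.concatenate([(proj(n,world(p,[P]))[0]-uv) for n,uv,P in obs])
    r=least_squares(f,p0,loss="soft_l1"); return r.x,f(r.x).reshape(-1,2)
E
cat > fit.py <<'E'
from h import *
tl=lambda u,v:("top",np.array([155+(u+.5)/5-.5,225+(v+.5)/5-.5])); tr=lambda u,v:("top",np.array([387+(u-399.5)/5-.5,225+(v+.5)/5-.5]))
sl=lambda u,v:("scene",np.array([375+(u+.5)/4-.5,255+(v+.5)/4-.5])); sr=lambda u,v:("scene",np.array([220+(u-399.5)/4-.5,140+(v+.5)/4-.5]))
def mk(L): return [(*a,np.array(b)/1000) for a,b in L]
well=mk([(tr(437,182),(50,60,12)),(tr(535,362),(-50,60,12)),(tr(585,188),(16,25,100)),(tr(612,255),(-16,25,100)),(tr(712,205),(-16,-25,100)),(tr(680,142),(16,-25,100)),
(sr(632,112),(-30,39,100)),(sr(600,163),(30,39,100)),(sr(480,135),(30,-39,100)),(sr(520,82),(-30,-39,100)),(sr(622,312),(50,60,12)),(sr(680,215),(-50,60,12))])
stand=mk([(tl(122,68),(55,60,12)),(tl(365,118),(55,-60,12)),(tl(315,338),(-55,-60,12)),(tl(68,290),(-55,60,12)),(tl(72,92),(30,45,115)),(tl(40,225),(-30,45,115)),(tl(275,140),(30,-45,115)),(tl(245,272),(-30,-45,115)),
(sl(107,108),(30,-45,115)),(sl(215,222),(30,45,115)),(sl(313,180),(-30,45,115)),(sl(38,242),(55,-60,12)),(sl(337,313),(-55,60,12))])
tongs=mk([(tl(72,120),(15,27,165)),(tl(57,190),(-15,27,165)),(tl(197,147),(15,-27,165)),(tl(183,217),(-15,-27,165)),(sl(222,128),(15,27,165)),(sl(277,93),(-15,27,165))])
for n,o,p0 in(("well",well,(.5,-.2,.5)),("stand",stand,(.5,.25,-.2)),("tongs",tongs,(.5,.25,-.2))):
    p,r=fit(o,p0);print(n,np.round(p,4),np.round(r,1).tolist())
# dish: pixel -> plane z
def back(n,uv,z):
    return least_squares(lambda q:proj(n,[[*q,z]])[0]-uv,[.6,0]).x
print("dish",back("top",[303.3,221.5],.016),back("scene",[304,283],.016))
E
python3 fit.py
```

```text
well [ 0.4828 -0.2601  0.4803] [[-0.3, -0.6], [-0.2, 1.0], [-1.1, 1.0], [0.4, 0.6], [0.2, 0.5], [-0.4, 0.2], [-0.1, 0.1], [-2.1, 1.4], [-0.8, 1.5], [-0.2, 1.0], [-1.0, -1.7], [0.2, -1.3]]
stand [ 0.4789  0.2838 -0.1896] [[-0.2, -0.7], [0.1, -0.3], [-0.8, 1.0], [-1.1, -0.0], [0.4, -0.0], [-0.3, 0.5], [0.4, -1.0], [-0.3, -0.2], [-0.8, -0.4], [0.2, 1.3], [0.2, -0.6], [-1.6, -1.4], [0.8, -1.5]]
tongs [ 0.4795  0.2829 -0.1925] [[0.3, -0.4], [-0.4, -0.2], [1.0, -0.3], [0.2, -0.0], [1.5, -1.8], [0.3, 0.9]]
dish [0.58896288 0.03504832] [0.59167985 0.03983116]
```

```bash
cat >> h.py <<'E'
def rect(p,a,b,z,oy=0): return world(p,np.array([(a,b+oy,z),(-a,b+oy,z),(-a,-b+oy,z),(a,-b+oy,z)])/1000)
def overlay(im,n,rects,x,y,w,h,k):
    import cv2
    o=cv2.resize(im[y:y+h,x:x+w],None,fx=k,fy=k,interpolation=cv2.INTER_CUBIC)
    for R,col in rects:
        q=(proj(n,R)-[x,y]+.5)*k-.5
        cv2.polylines(o,[np.round(q*16).astype(np.int32)],True,col,1,cv2.LINE_AA,4)
    return o
E
python3 - <<'E'
from h import *
import cv2
t=cv2.imread("pics/top0.png");s=cv2.imread("pics/scene0.png")
W=(.4828,-.2601,.4803);S=(.4789,.2838,-.1896);T=(.4795,.2829,-.1925)
g=(0,255,0);r=(0,0,255);b=(255,255,0)
wr=[(rect(W,16,25,100),g),(rect(W,30,39,100),g),(rect(W,50,60,12),g),(rect(W,11,11,28),r)]
sr=[(rect(S,30,45,115),g),(rect(S,55,60,12),g),(rect(T,15,27,165),b)]
a=np.vstack([np.hstack([overlay(t,"top",sr,165,232,65,50,6),overlay(t,"top",wr,392,232,65,50,6)]),np.hstack([overlay(s,"scene",sr,390,262,65,50,6),overlay(s,"scene",wr,232,156,65,50,6)])])
cv2.imwrite("pics/o1.png",a)
E
```

```text
(no output)
```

View pics/o1.png

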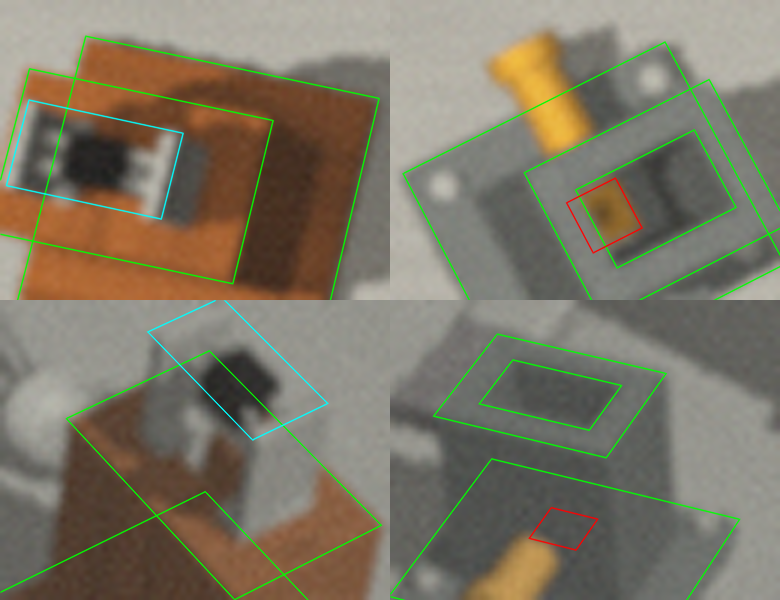

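```bash
python3 - <<'E'
from h import *
import cv2
t=np.mean([manip.snapshot("top").astype(float) for _ in range(6)],0).astype(np.float32)
s=np.mean([manip.snapshot("scene").astype(float) for _ in range(6)],0).astype(np.float32)
np.save("t.npy",t);np.save("s.npy",s)
W=(.4828,-.2601,.4803);T=(.4795,.2829,-.1925)
def prof(im,n,p,fix,rng,ax,z):
    v=np.arange(*rng,.25);out=0
    for f in fix:
        P=np.array([(f,a,z) if ax==1 else (a,f,z) for a in v])/1000
        q=proj(n,world(p,P)).astype(np.float32)
        out=out+cv2.remap(im,q[:,:1],q[:,1:],cv2.INTER_CUBIC)[:,0]
    return v,out/len(fix)
def show(name,*a):
    v,o=prof(*a); print(name); 
    for i in range(0,len(v),6): print(f"{v[i]:.1f}:{o[i,0]:.0f},{o[i,1]:.0f},{o[i,2]:.0f}",end=" ")
    print()
show("collar y",t,"top",W,np.arange(-7,8,2),(-22,14),1,.028)
show("mouth y",t,"top",W,np.arange(-10,11,2),(-33,33),1,.1)
show("mouth x",t,"top",W,np.arange(-15,0,2),(-24,24),0,.1)
show("mouth y scene",s,"scene",W,np.arange(-8,9,2),(-45,45),1,.1)
show("mouth x scene",s,"scene",W,np.arange(-15,15,2),(-36,36),0,.1)
show("tongs y",t,"top",T,np.arange(-12,13,2),(-36,36),1,.165)
show("tongs x",t,"top",T,[-25.5,-24.5],(-24,24),0,.165)
E
```

```text
collar y
-22.0:77,85,89 -20.5:73,90,102 -19.0:64,96,119 -17.5:55,101,133 -16.0:50,104,141 -14.5:47,105,143 -13.0:46,103,140 -11.5:45,98,134 -10.0:43,93,127 -8.5:42,90,122 -7.0:44,90,121 -5.5:51,94,123 -4.0:67,102,125 -2.5:88,112,127 -1.0:106,120,127 0.5:118,126,126 2.0:123,128,126 3.5:124,129,126 5.0:124,128,126 6.5:124,128,126 8.0:123,128,126 9.5:122,127,125 11.0:118,123,121 12.5:111,115,114 
mouth y
-33.0:62,66,65 -31.5:67,70,70 -30.0:72,76,75 -28.5:77,80,80 -27.0:79,83,82 -25.5:81,84,83 -24.0:81,84,83 -22.5:79,84,86 -21.0:75,87,96 -19.5:68,93,111 -18.0:60,98,125 -16.5:54,102,136 -15.0:51,105,141 -13.5:50,104,140 -12.0:50,102,137 -10.5:49,98,132 -9.0:48,95,127 -7.5:48,94,125 -6.0:53,96,126 -4.5:65,102,127 -3.0:83,110,128 -1.5:101,118,128 0.0:115,124,127 1.5:122,128,126 3.0:124,129,126 4.5:124,128,126 6.0:124,129,126 7.5:124,129,126 9.0:122,128,125 10.5:120,125,123 12.0:114,119,117 13.5:105,110,108 15.0:97,102,100 16.5:91,96,95 18.0:89,94,93 19.5:89,93,92 21.0:89,93,92 22.5:89,93,93 24.0:90,94,93 25.5:90,94,93 27.0:89,94,93 28.5:89,93,92 30.0:88,92,91 31.5:88,92,91 
mouth x
-24.0:11
[... 2674 characters left out ...]
13.5:68,75,81 15.0:70,76,82 16.5:81,88,94 18.0:102,111,117 19.5:130,140,146 21.0:151,162,169 22.5:156,169,178 24.0:148,162,175 25.5:130,147,165 27.0:114,133,156 28.5:102,123,149 30.0:95,117,143 31.5:89,110,137 33.0:80,100,128 34.5:68,88,115 
tongs x
-24.0:32,46,67 -22.5:33,47,68 -21.0:34,48,69 -19.5:35,48,70 -18.0:35,48,70 -16.5:34,47,69 -15.0:34,47,69 -13.5:34,49,69 -12.0:33,48,69 -10.5:32,47,69 -9.0:34,48,70 -7.5:33,48,70 -6.0:34,48,70 -4.5:34,48,71 -3.0:35,49,72 -1.5:35,50,72 0.0:35,49,72 1.5:34,48,72 3.0:35,50,72 4.5:35,50,73 6.0:35,49,73 7.5:35,50,73 9.0:35,50,72 10.5:34,49,72 12.0:34,48,71 13.5:35,48,70 15.0:35,49,71 16.5:34,49,70 18.0:32,46,68 19.5:34,47,69 21.0:36,50,71 22.5:36,50,71
```

```bash
cat >> h.py <<'E'
from scipy.ndimage import map_coordinates
def edges(name,im,n,p,fix,rng,ax,z,ch):
    v=np.arange(*rng,.25);out=0
    for f in fix:
        q=proj(n,world(p,np.array([(f,a,z*1000) if ax==1 else (a,f,z*1000) for a in v])/1000))
        out=out+map_coordinates(im@np.array(ch,float),[q[:,1],q[:,0]],order=3)/len(fix)
    g=np.gradient(out,v); k=[i for i in range(1,len(v)-1) if abs(g[i])>=abs(g[i-1]) and abs(g[i])>abs(g[i+1]) and abs(g[i])>.12*abs(g).max()]
    print(name,[(float(v[i]),round(float(g[i]),1)) for i in k])
E
python3 - <<'E'
from h import *
t=np.load("t.npy");s=np.load("s.npy")
W=(.4828,-.2601,.4803);T=(.4795,.2829,-.1925);S=(.4789,.2838,-.1896)
G=(.33,.33,.33);O=(-1,0,1)
edges("collar y",t,"top",W,np.arange(-10,5,2),(-24,24),1,.028,O)
edges("collar x",t,"top",W,np.arange(-8,4,2),(-22,22),0,.028,O)
edges("mouth y-",t,"top",W,np.arange(-12,13,2),(-45,-15),1,.1,G)
edges("mouth y+",t,"top",W,np.arange(-12,13,2),(15,50),1,.1,G)
edges("mouth x",t,"top",W,np.arange(-20,-3,2),(-40,40),0,.1,G)
edges("sc mouth y",s,"scene",W,np.arange(-12,13,2),(-45,45),1,.1,G)
edges("sc mouth x",s,"scene",W,np.arange(-20,20,2),(-36,36),0,.1,G)
edges("tongs y",t,"top",T,np.r_[-12:-6:2,7:13:2],(-36,36),1,.165,G)
edges("tongs x+",t,"top",T,[23,24,25],(-24,24),0,.165,G)
edges("tongs x-",t,"top",T,[-24,-25,-23],(-24,24),0,.165,G)
edges("tongs y sc+",s,"scene",T,np.arange(-10,11,2),(-36,36),1,.165,G)
edges("stand x",t,"top",S,np.arange(-20,10,2),(-40,40),0,.115,G)
edges("stand y",t,"top",S,np.arange(-28,-16,2),(-60,60),1,.115,G)
E
```

```text
collar y [(-11.25, 16.6), (-3.25, -3.5), (4.75, -12.9)]
collar x [(-10.5, 16.5), (-3.75, -3.5), (4.75, 3.8), (11.5, -16.8)]
mouth y- [(-38.75, 2.3), (-25.0, -5.9)]
mouth y+ [(18.0, -2.2), (24.25, 7.2), (38.75, -6.5)]
mouth x [(-29.5, 7.3), (-15.5, -9.6), (9.5, -2.7), (16.25, 12.5), (29.25, -5.2), (34.25, 6.1)]
sc mouth y [(-39.25, -0.8), (-34.75, -0.7), (-25.5, -2.5), (-20.0, -1.6), (-13.25, -1.3), (-8.75, -0.6), (24.25, 5.1), (39.5, -3.0)]
sc mouth x [(-31.0, -3.3), (-16.25, -3.0), (15.0, 2.8), (30.25, -3.2)]
tongs y [(-25.25, 23.8), (-19.5, -16.8), (-11.0, -5.9), (4.25, 5.4), (16.75, -3.4), (23.75, 23.7), (28.25, -5.6), (31.75, 6.5)]
tongs x+ [(-15.25, 7.4), (-11.0, -2.9), (-6.25, 3.1), (-2.25, -2.5), (1.75, 2.5), (5.5, -3.3), (10.0, 4.0), (14.75, -7.5)]
tongs x- [(-16.25, 10.4), (-8.75, 2.5), (-4.5, -2.9), (-1.5, 3.1), (8.0, 3.3), (14.75, -19.3)]
tongs y sc+ [(-19.5, -4.0), (-6.0, -12.2), (15.5, 10.6), (24.0, 5.9), (29.0, -3.5)]
stand x [(-32.5, -3.7), (-28.5, 3.4), (-15.25, 1.3), (-8.75, -3.6), (-4.75, 2.2), (-0.75, -3.1), (5.0, 4.2), (9.25, -5.5), (13.5, 0.7), (18.25, -5.0), (25.5, 2.9), (31.25, -2.0), (39.0, 3.2)]
stand y [(-44.25, 11.4), (3.0, -2.8), (10.25, 2.8), (45.5, 13.0)]
```

The edge profiles confirm the well fit to about 0.4 mm, with the jet centred in y to about 0.3 mm. The tongs are at about (0.479, 0.284) with yaw −0.19. Now moving.

Request:
servo_tool([
  [[0, 0, 0, 0.0277, -0.02, 0, 1], [0, 0, 0, 0.0277, -0.02, 0, 1], [0, 0, 0, 0.0277, -0.02, 0, 1], [0, 0, 0, 0.0277, -0.02, 0, 1], [0, 0, 0, 0.0277, -0.02, 0, 1], [0, 0, 0, 0.0277, -0.02, 0, 1], [0, 0, 0, 0.0277, -0.02, 0, 1], [0, 0, 0, 0.0277, -0.02, 0, 1]],
])

```text
t: 1.37
tcp_pos: [0.3194, -0.4036, 0.2506]
tool_rot: [0.994, 0.111, 0.0, 0.0]
force: [0.1, -0.2, -0.5]
finger_gap: 0.999
gripper_force: 0.0
```

Request:
servo_tool([
  [[0, 0, 0, 0.0277, -0.02, 0, 1], [0, 0, 0, 0.0277, -0.02, 0, 1], [0, 0, 0, 0.0277, -0.02, 0, 1], [0, 0, 0, 0.0277, -0.02, 0, 1], [0, 0, 0, 0.0277, -0.02, 0, 1], [0, 0, 0, 0.0277, -0.02, 0, 1], [0, 0, 0, 0.0277, -0.02, 0, 1], [0, 0, 0, 0.0277, -0.02, 0, 1]],
])

```text
t: 2.03
tcp_pos: [0.5005, -0.1986, 0.2506]
tool_rot: [0.994, 0.111, 0.0, 0.0]
force: [-0.4, -1.1, 0.6]
finger_gap: 0.997
gripper_force: 0.0
```

Request:
servo_tool([
  [[0, 0, 5.92, 0, 0, 0, 1], [0, 0, 5.92, 0, 0, 0, 1], [0, 0, 5.92, 0, 0, 0, 1], [0, 0, 5.91, 0, 0, 0, 1], [0, 0, 0, 0, 0, 0, 1]],
])

```text
t: 2.45
tcp_pos: [0.4996, -0.1998, 0.2504]
tool_rot: [0.995, -0.096, 0.0, 0.0]
force: [0.4, -0.7, 0.5]
finger_gap: 0.997
gripper_force: 0.0
```

Request:
servo_tool([
  [[0, 0, 0, -0.0081, -0.0337, 0, 1], [0, 0, 0, -0.0081, -0.0337, 0, 1], [0, 0, 0, -0.0081, -0.0337, 0, 1], [0, 0, 0, -0.0081, -0.0337, 0, 1], [0, 0, 0, -0.0081, -0.0337, 0, 1], [0, 0, 0, -0.0081, -0.0337, 0, 1], [0, 0, 0, -0.0081, -0.0337, 0, 1]],
])

```text
t: 3.03
tcp_pos: [0.4884, 0.0438, 0.2506]
tool_rot: [0.996, -0.094, 0.0, -0.0]
force: [1.6, 0.7, -0.3]
finger_gap: 0.999
gripper_force: 0.0
```

Request:
servo_tool([
  [[0, 0, 0, -0.0081, -0.0337, 0, 1], [0, 0, 0, -0.0081, -0.0337, 0, 1], [0, 0, 0, -0.0081, -0.0337, 0, 1], [0, 0, 0, -0.0081, -0.0337, 0, 1], [0, 0, 0, -0.0081, -0.0337, 0, 1], [0, 0, 0, -0.0081, -0.0337, 0, 1], [0, 0, 0, -0.0081, -0.0337, 0, 1], [0, 0, 0, 0, 0, 0, 1]],
])

```text
t: 3.7
tcp_pos: [0.4776, 0.2902, 0.2507]
tool_rot: [0.996, -0.092, 0.001, -0.002]
force: [-0.1, -0.2, 0.7]
finger_gap: 0.999
gripper_force: 0.0
```

```bash
cat > g.py <<'E'
import sys
from h import *
from scipy.spatial.transform import Rotation as R
s=manip.sense();r=R.from_quat(s["tool_rot"]).as_matrix();p=s["tcp_pos"]
print("t",round(s["t"],2),"p",np.round(p,4),"yaw",round(float(np.arctan2(r[1,0],r[0,0])),4),"zaxis",np.round(r[:,2],4),"gap",round(s["finger_gap"]*85,2),"gf",round(s["gripper_force"],1),"F",np.round(s["force"],1),"M",np.round(s["ft_torque"],2))
if len(sys.argv)>3: print("tool shift mm",np.round(1000*r.T@(np.array(sys.argv[1:4],float)-p),1))
E
python3 g.py .4793 .2844 .143
```

```text
t 3.7 p [0.4776 0.2902 0.2507] yaw -0.1836 zaxis [ 0.002   0.0036 -1.    ] gap 84.95 gf 0.0 F [-0.1 -0.2  0.7] M [-0.03 -0.04  0.03]
tool shift mm [  2.6   5.8 107.7]
```

Request:
servo_tool([
  [[0, 0, 0, 0, 0, 0, 1], [0, 0, 0, 0, 0, 0, 1]],
])

```text
t: 3.87
tcp_pos: [0.4776, 0.2843, 0.2501]
tool_rot: [0.996, -0.095, -0.0, 0.0]
force: [-0.0, -0.1, 0.2]
finger_gap: 1.002
gripper_force: 0.0
```

```bash
python3 g.py .4793 .2844 .143
```

```text
t 3.87 p [0.4776 0.2843 0.2501] yaw -0.1893 zaxis [-5.e-04 -8.e-04 -1.e+00] gap 85.19 gf 0.0 F [-0.  -0.1  0.2] M [-0.02 -0.03  0.04]
tool shift mm [  1.7  -0.5 107.1]
```

Request:
servo_tool([
  [[0, 0, 0, 0.0017, -0.0003, 0.02, 1], [0, 0, 0, 0, 0, 0.02, 1], [0, 0, 0, 0, 0, 0.02, 1], [0, 0, 0, 0, 0, 0.02, 1], [0, 0, 0, 0, 0, 0.015, 1], [0, 0, 0, 0, 0, 0.0121, 1], [0, 0, 0, 0, 0, 0, 1]],
])

```text
t: 4.45
tcp_pos: [0.4783, 0.2822, 0.1409]
tool_rot: [0.995, -0.096, -0.003, 0.001]
force: [-0.4, -0.5, -1.1]
finger_gap: 1.005
gripper_force: 0.0
```

Request:
servo_tool([
  [[0, 0, 0, 0, 0, 0, 0.6], [0, 0, 0, 0, 0, 0, 0.4], [0, 0, 0, 0, 0, 0, 0.3], [0, 0, 0, 0, 0, 0, 0.25], [0, 0, 0, 0, 0, 0, 0.2], [0, 0, 0, 0, 0, 0, 0.176], [0, 0, 0, 0, 0, 0, 0.176], [0, 0, 0, 0, 0, 0, 0.176]],
], squeeze=25)

```text
t: 5.12
tcp_pos: [0.4806, 0.2847, 0.145]
tool_rot: [0.995, -0.095, 0.002, -0.0]
force: [-0.7, -2.8, 6.3]
finger_gap: 0.59
gripper_force: 9.2
```

```bash
python3 g.py .4793 .2844 .143
```

```text
t 5.12 p [0.4806 0.2847 0.145 ] yaw -0.1906 zaxis [ 3.1e-03  1.0e-04 -1.0e+00] gap 50.15 gf 9.2 F [-0.7 -2.8  6.3] M [-0.48  0.07  0.02]
tool shift mm [-1.2  0.5  2. ]
```

Request:
servo_tool([
  [[0, 0, 0, 0, 0, 0, 0.176], [0, 0, 0, 0, 0, 0, 0.176], [0, 0, 0, 0, 0, 0, 0.176]],
])

```text
t: 5.37
tcp_pos: [0.4806, 0.2847, 0.1451]
tool_rot: [0.995, -0.095, 0.002, -0.0]
force: [-1.0, -1.2, 6.0]
finger_gap: 0.594
gripper_force: 9.2
```

```bash
python3 g.py .4793 .2844 .143
```

```text
t 5.37 p [0.4806 0.2847 0.1451] yaw -0.1907 zaxis [ 3.2e-03  1.0e-04 -1.0e+00] gap 50.52 gf 9.2 F [-1.  -1.2  6. ] M [-0.44  0.14 -0.04]
tool shift mm [-1.2  0.5  2.1]
```

Request:
servo_tool([
  [[0, 0, 0, 0, 0, -0.005, 0.176], [0, 0, 0, 0, 0, -0.01, 0.176], [0, 0, 0, 0, 0, -0.015, 0.176], [0, 0, 0, 0, 0, -0.02, 0.176], [0, 0, 0, 0, 0, -0.025, 0.176], [0, 0, 0, 0, 0, -0.025, 0.176], [0, 0, 0, 0, 0, -0.025, 0.176], [0, 0, 0, 0, 0, -0.025, 0.176]],
])

```text
t: 6.03
tcp_pos: [0.479, 0.2848, 0.295]
tool_rot: [0.995, -0.095, -0.0, -0.0]
force: [0.9, -0.1, -2.3]
finger_gap: 0.587
gripper_force: 6.8
```

Request:
servo_tool([
  [[0, 0, 0, 0, 0, 0, 0.176], [0, 0, 0, 0, 0, 0, 0.176], [0, 0, 0, 0, 0, 0, 0.176]],
])

```text
t: 6.28
tcp_pos: [0.4786, 0.2845, 0.2926]
tool_rot: [0.995, -0.095, -0.001, 0.0]
force: [-0.3, 0.7, -2.8]
finger_gap: 0.587
gripper_force: 6.8
```

```bash
python3 - <<'E'
from h import *
import cv2
t=manip.snapshot("top");s=manip.snapshot("scene")
z=lambda im,x,y,w,h,k:cv2.resize(im[y:y+h,x:x+w],None,fx=k,fy=k,interpolation=cv2.INTER_CUBIC)
cv2.imwrite("pics/lift.png",np.hstack([z(t,110,170,130,130,3),z(s,370,150,130,130,3)]))
E
python3 g.py .483 -.26 .293
```

```text
t 6.38 p [0.4784 0.2843 0.2916] yaw -0.1913 zaxis [-0.0036 -0.0012 -1.    ] gap 49.89 gf 6.8 F [-1.  -0.1 -2. ] M [ 0.01 -0.03 -0.  ]
tool shift mm [108.  533.5  -0.8]
```

View pics/lift.png

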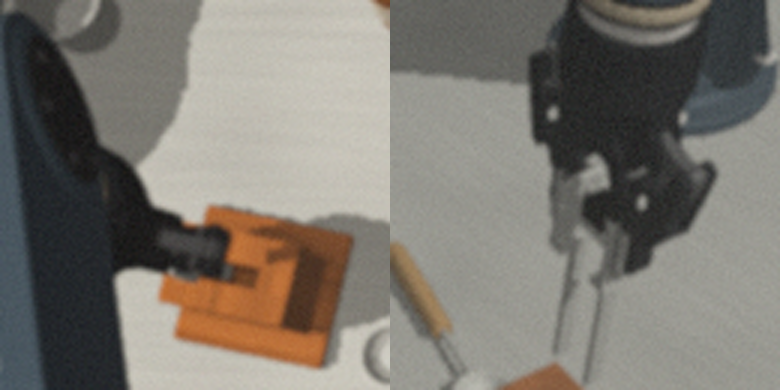

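The tongs are clear of the stand: blades down at (585,300) in the picture and hanging straight. Next I carry them to the well.

Request:
servo_tool([
  [[0, 0, 0, 0.004, 0.02, 0, 0.176], [0, 0, 0, 0.0068, 0.0334, 0, 0.176], [0, 0, 0, 0.0068, 0.0334, 0, 0.176], [0, 0, 0, 0.0068, 0.0334, 0, 0.176], [0, 0, 0, 0.0068, 0.0334, 0, 0.176], [0, 0, 0, 0.0068, 0.0334, 0, 0.176], [0, 0, 0, 0.0068, 0.0334, 0, 0.176], [0, 0, 0, 0.0068, 0.0334, 0, 0.176]],
])

```text
t: 7.05
tcp_pos: [0.4809, 0.0243, 0.2918]
tool_rot: [0.995, -0.095, -0.002, -0.0]
force: [0.4, -0.5, -1.1]
finger_gap: 0.593
gripper_force: 6.8
```

Request:
servo_tool([
  [[0, 0, 0, 0.0068, 0.0334, 0, 0.176], [0, 0, 0, 0.0068, 0.0334, 0, 0.176], [0, 0, 0, 0.0068, 0.0334, 0, 0.176], [0, 0, 0, 0.0068, 0.0334, 0, 0.176], [0, 0, 0, 0.0068, 0.0334, 0, 0.176], [0, 0, 0, 0.0068, 0.0334, 0, 0.176], [0, 0, 0, 0.0068, 0.0334, 0, 0.176], [0, 0, 0, 0.0068, 0.0334, 0, 0.176]],
])

```text
t: 7.72
tcp_pos: [0.4836, -0.2482, 0.2916]
tool_rot: [0.995, -0.096, -0.001, -0.001]
force: [0.7, 0.3, -2.2]
finger_gap: 0.587
gripper_force: 6.8
```

Request:
servo_tool([
  [[0, 0, -6.41, 0.002, 0.0125, 0, 0.176], [0, 0, -6.41, 0, 0, 0, 0.176], [0, 0, -6.41, 0, 0, 0, 0.176], [0, 0, -6.41, 0, 0, 0, 0.176], [0, 0, -6.41, 0, 0, 0, 0.176], [0, 0, -6.41, 0, 0, 0, 0.176], [0, 0, 0, 0, 0, 0, 0.176], [0, 0, 0, 0, 0, 0, 0.176]],
])

```text
t: 8.38
tcp_pos: [0.4837, -0.2592, 0.2919]
tool_rot: [0.972, 0.236, -0.001, -0.001]
force: [-0.1, -0.2, -2.8]
finger_gap: 0.59
gripper_force: 6.8
```

Request:
servo_tool([
  [[0, 0, 0, 0, 0, 0, 0.176], [0, 0, 0, 0, 0, 0, 0.176]],
])

```text
t: 8.55
tcp_pos: [0.484, -0.2594, 0.2927]
tool_rot: [0.972, 0.237, -0.0, -0.0]
force: [0.1, 0.4, -2.5]
finger_gap: 0.591
gripper_force: 6.8
```

```bash
python3 g.py .4832 -.2602 .293
```

```text
t 8.55 p [ 0.484  -0.2594  0.2927] yaw 0.4784 zaxis [-8.e-04  7.e-04 -1.e+00] gap 50.26 gf 6.8 F [ 0.1  0.4 -2.5] M [-0.02  0.01 -0.  ]
tool shift mm [-1.1  0.4 -0.3]
```

Request:
servo_tool([
  [[0, 0, 0.1, -0.0011, 0.0004, 0.01, 0.176], [0, 0, 0, 0, 0, 0.015, 0.176], [0, 0, 0, 0, 0, 0.015, 0.19], [0, 0, 0, 0, 0, 0.01, 0.2], [0, 0, 0, 0, 0, 0.008, 0.212], [0, 0, 0, 0, 0, 0, 0.212], [0, 0, 0, 0, 0, 0, 0.212], [0, 0, 0, 0, 0, 0, 0.212]],
])

```text
t: 9.22
tcp_pos: [0.4838, -0.2608, 0.2357]
tool_rot: [0.972, 0.237, 0.0, 0.001]
force: [-0.6, 0.3, -1.6]
finger_gap: 0.609
gripper_force: 6.3
```

```bash
python3 - <<'E'
from h import *
import cv2
t=manip.snapshot("top");s=manip.snapshot("scene")
W=(.4832,-.2602,.4803);g=(0,255,0);r=(0,0,255);p=manip.sense()["tcp_pos"];zt=(p[2]-.1251)*1000
P=(p[0],p[1],.4803)
o=[(rect(W,16,25,100),g),(rect(P,5,18,zt),r),(rect(P,5,18,zt+95),(255,255,0))]
cv2.imwrite("pics/hov.png",np.hstack([overlay(t,"top",o,400,220,65,100,6),overlay(s,"scene",o,232,110,65,100,6)]))
E
python3 g.py .4832 -.2602 .23
```

```text
t 9.32 p [ 0.4839 -0.2609  0.236 ] yaw 0.4781 zaxis [ 0.0015 -0.0012 -1.    ] gap 51.54 gf 6.3 F [-0.   0.2 -1.2] M [-0.01  0.   -0.03]
tool shift mm [-0.3 -0.9  6. ]
```

View pics/hov.png

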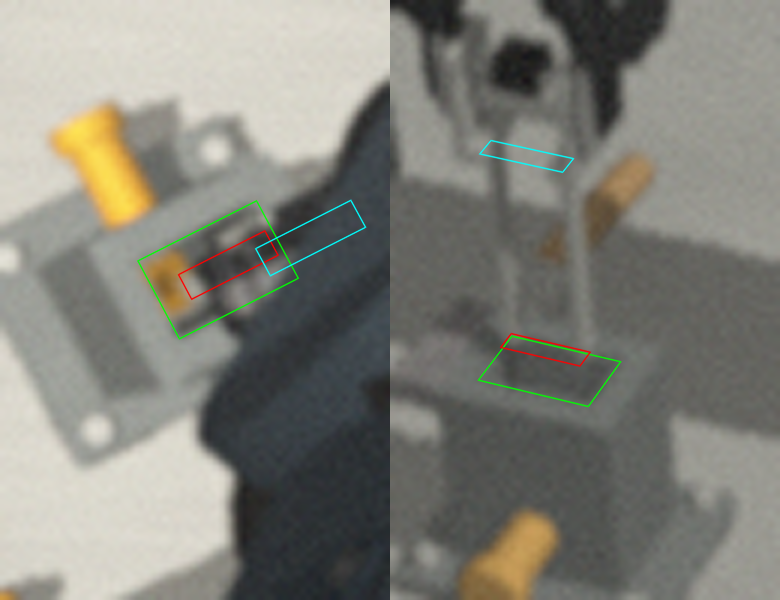

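The scene overlay agrees to about 1 mm: the blades sit over the mouth near (512,340) and (587,345). Now descending.

Request:
servo_tool([
  [[0, 0, 0, -0.0002, -0.0004, 0.01, 0.212], [0, 0, 0, 0, 0, 0.01, 0.212], [0, 0, 0, 0, 0, 0.01, 0.212], [0, 0, 0, 0, 0, 0.01, 0.212], [0, 0, 0, 0, 0, 0.01, 0.212], [0, 0, 0, 0, 0, 0.01, 0.212], [0, 0, 0, 0, 0, 0, 0.212], [0, 0, 0, 0, 0, 0, 0.212]],
])

```text
t: 9.98
tcp_pos: [0.4826, -0.2599, 0.1742]
tool_rot: [0.972, 0.237, -0.001, -0.001]
force: [-0.8, -0.7, -2.0]
finger_gap: 0.604
gripper_force: 6.3
```

Request:
servo_tool([
  [[0, 0, 0, 0, 0, 0, 0.212], [0, 0, 0, 0, 0, 0, 0.212]],
])

```text
t: 10.15
tcp_pos: [0.4834, -0.2605, 0.1757]
tool_rot: [0.972, 0.237, 0.0, 0.001]
force: [-0.6, -0.1, -2.6]
finger_gap: 0.604
gripper_force: 6.3
```

```bash
python3 g.py .4832 -.2602 .147
```

```text
t 10.15 p [ 0.4834 -0.2605  0.1757] yaw 0.4782 zaxis [ 1.e-03 -9.e-04 -1.e+00] gap 51.34 gf 6.3 F [-0.6 -0.1 -2.6] M [ 0.04  0.01 -0.04]
tool shift mm [-0.1 -0.4 28.7]
```

Request:
servo_tool([
  [[0, 0, 0, 0, -0.0002, 0.006, 0.212], [0, 0, 0, 0, 0, 0.006, 0.212], [0, 0, 0, 0, 0, 0.006, 0.212], [0, 0, 0, 0, 0, 0.004, 0.212], [0, 0, 0, 0, 0, 0.003, 0.212], [0, 0, 0, 0, 0, 0, 0.212]],
])

```text
t: 10.65
tcp_pos: [0.4825, -0.2597, 0.1492]
tool_rot: [0.972, 0.237, -0.001, -0.001]
force: [-0.3, -0.9, -1.9]
finger_gap: 0.606
gripper_force: 6.3
```

```bash
python3 g.py .4832 -.2602 .147
```

```text
t 10.65 p [ 0.4825 -0.2597  0.1492] yaw 0.4781 zaxis [-0.0014  0.0012 -1.    ] gap 51.48 gf 6.3 F [-0.3 -0.9 -1.9] M [0.   0.02 0.02]
tool shift mm [0.4 0.8 2.2]
```

Request:
servo_tool([
  [[0, 0, 0, 0, 0, 0.001, 0.18], [0, 0, 0, 0, 0, 0, 0.15], [0, 0, 0, 0, 0, 0, 0.12], [0, 0, 0, 0, 0, 0, 0.1], [0, 0, 0, 0, 0, 0, 0.085], [0, 0, 0, 0, 0, 0, 0.07], [0, 0, 0, 0, 0, 0, 0.06], [0, 0, 0, 0, 0, 0, 0.06]],
], squeeze=22)

```text
t: 11.32
tcp_pos: [0.4834, -0.2605, 0.1496]
tool_rot: [0.972, 0.237, 0.0, 0.001]
force: [0.9, -1.8, -1.9]
finger_gap: 0.532
gripper_force: 9.1
```

```bash
python3 g.py .4832 -.2602 .147
```

```text
t 11.32 p [ 0.4834 -0.2605  0.1496] yaw 0.4783 zaxis [ 0.0012 -0.0013 -1.    ] gap 45.19 gf 9.1 F [ 0.9 -1.8 -1.9] M [-0.34 -0.1   0.  ]
tool shift mm [-0.  -0.4  2.6]
```

Request:
servo_tool([
  [[0, 0, 0, 0, 0, 0, 0.05], [0, 0, 0, 0, 0, 0, 0.04], [0, 0, 0, 0, 0, 0, 0.03], [0, 0, 0, 0, 0, 0, 0.02], [0, 0, 0, 0, 0, 0, 0.02]],
], squeeze=22)

```text
t: 11.73
tcp_pos: [0.4834, -0.2605, 0.1497]
tool_rot: [0.972, 0.237, 0.001, 0.001]
force: [1.1, -2.0, 2.2]
finger_gap: 0.514
gripper_force: 13.0
```

```bash
python3 g.py .4832 -.2602 .147
```

```text
t 11.73 p [ 0.4834 -0.2605  0.1497] yaw 0.4783 zaxis [ 0.0014 -0.0013 -1.    ] gap 43.65 gf 13.0 F [ 1.1 -2.   2.2] M [-0.57 -0.23  0.03]
tool shift mm [-0.1 -0.4  2.7]
```

Request:
servo_tool([
  [[0, 0, 0, 0, 0, 0, 0.01], [0, 0, 0, 0, 0, 0, -0.01], [0, 0, 0, 0, 0, 0, -0.03], [0, 0, 0, 0, 0, 0, -0.05], [0, 0, 0, 0, 0, 0, -0.05]],
], squeeze=26)

```text
t: 12.15
tcp_pos: [0.4835, -0.2605, 0.1501]
tool_rot: [0.972, 0.237, 0.001, 0.001]
force: [0.4, -1.0, 6.5]
finger_gap: 0.485
gripper_force: 21.4
```

```bash
python3 g.py .4832 -.2602 .147
```

```text
t 12.15 p [ 0.4835 -0.2605  0.1501] yaw 0.4782 zaxis [ 0.0016 -0.0013 -1.    ] gap 41.21 gf 21.4 F [ 0.4 -1.   6.5] M [-0.45 -0.18 -0.  ]
tool shift mm [-0.1 -0.4  3.1]
```

Request:
servo_tool([
  [[0, 0, 0, 0, 0, 0, -0.07], [0, 0, 0, 0, 0, 0, -0.09], [0, 0, 0, 0, 0, 0, -0.11], [0, 0, 0, 0, 0, 0, -0.13], [0, 0, 0, 0, 0, 0, -0.13]],
], squeeze=27)

```text
t: 12.57
tcp_pos: [0.4836, -0.2605, 0.1503]
tool_rot: [0.972, 0.237, 0.001, 0.001]
force: [0.5, -0.9, 7.4]
finger_gap: 0.462
gripper_force: 26.3
```

Request:
servo_tool([
  [[0, 0, 0, 0, 0, -0.001, -0.13], [0, 0, 0, 0, 0, -0.001, -0.13], [0, 0, 0, 0, 0, -0.001, -0.13], [0, 0, 0, 0, 0, -0.001, -0.13]],
])

```text
t: 12.9
tcp_pos: [0.4826, -0.26, 0.1519]
tool_rot: [0.972, 0.237, -0.0, -0.0]
force: [1.8, -3.7, -10.9]
finger_gap: 0.445
gripper_force: 28.3
```

```bash
python3 g.py .4832 -.2602 .147
```

```text
t 12.9 p [ 0.4826 -0.26    0.1519] yaw 0.4781 zaxis [-9.e-04  5.e-04 -1.e+00] gap 37.87 gf 28.3 F [  1.8  -3.7 -10.9] M [-1.08 -0.72  0.02]
tool shift mm [0.4 0.4 4.9]
```

Request:
servo_tool([
  [[0, 0, 0, 0, 0, -0.002, -0.13], [0, 0, 0, 0, 0, -0.002, -0.13], [0, 0, 0, 0, 0, -0.002, -0.13], [0, 0, 0, 0, 0, -0.002, -0.13]],
])

```text
t: 13.23
tcp_pos: [0.4816, -0.2585, 0.1612]
tool_rot: [0.972, 0.237, -0.001, -0.002]
force: [0.1, 0.1, -1.4]
finger_gap: 0.447
gripper_force: 28.9
```

```bash
python3 g.py .4832 -.2602 .16
```

```text
t 13.23 p [ 0.4816 -0.2585  0.1612] yaw 0.4779 zaxis [-0.0035  0.0038 -1.    ] gap 38.03 gf 28.9 F [ 0.1  0.1 -1.4] M [-0.   -0.01 -0.  ]
tool shift mm [0.6 2.3 1.1]
```

Request:
servo_tool([
  [[0, 0, 0, 0, 0, -0.006, -0.13], [0, 0, 0, 0, 0, -0.01, -0.13], [0, 0, 0, 0, 0, -0.012, -0.13], [0, 0, 0, 0, 0, -0.012, -0.13], [0, 0, 0, 0, 0, -0.012, -0.13], [0, 0, 0, 0, 0, -0.01, -0.13], [0, 0, 0, 0, 0, -0.006, -0.13], [0, 0, 0, 0, 0, 0, -0.13]],
])

```text
t: 13.9
tcp_pos: [0.4836, -0.2604, 0.2315]
tool_rot: [0.972, 0.237, 0.001, 0.001]
force: [0.9, 0.0, -3.3]
finger_gap: 0.449
gripper_force: 28.9
```

Request:
servo_tool([
  [[0, 0, 0, 0, 0, -0.01, -0.13], [0, 0, 0, 0, 0, -0.012, -0.13], [0, 0, 0, 0, 0, -0.012, -0.13], [0, 0, 0, 0, 0, -0.01, -0.13], [0, 0, 0, 0, 0, 0, -0.13], [0, 0, 0, 0, 0, 0, -0.13], [0, 0, 0, 0, 0, 0, -0.13]],
])

```text
t: 14.48
tcp_pos: [0.4825, -0.2596, 0.2726]
tool_rot: [0.972, 0.237, -0.0, -0.001]
force: [-0.2, 0.4, -2.6]
finger_gap: 0.449
gripper_force: 28.9
```

```bash
python3 - <<'E'
from h import *
import cv2
t=manip.snapshot("top");s=manip.snapshot("scene")
W=(.4832,-.2602,.4803);p=manip.sense()["tcp_pos"];P=(p[0],p[1],.4803);zt=(p[2]-.1251)*1000
o=[(rect(P,11,11,zt),(0,0,255))]
cv2.imwrite("pics/out.png",np.hstack([overlay(t,"top",[],390,215,65,100,6),overlay(s,"scene",o,232,90,65,100,6)]))
E
python3 g.py .4832 -.2602 .27
```

```text
t 14.58 p [ 0.4824 -0.2596  0.2723] yaw 0.4781 zaxis [-0.0017  0.0014 -1.    ] gap 38.27 gf 28.9 F [-0.3 -0.4 -2.4] M [ 0.    0.03 -0.  ]
tool shift mm [0.4 0.9 2.3]
```

View pics/out.png

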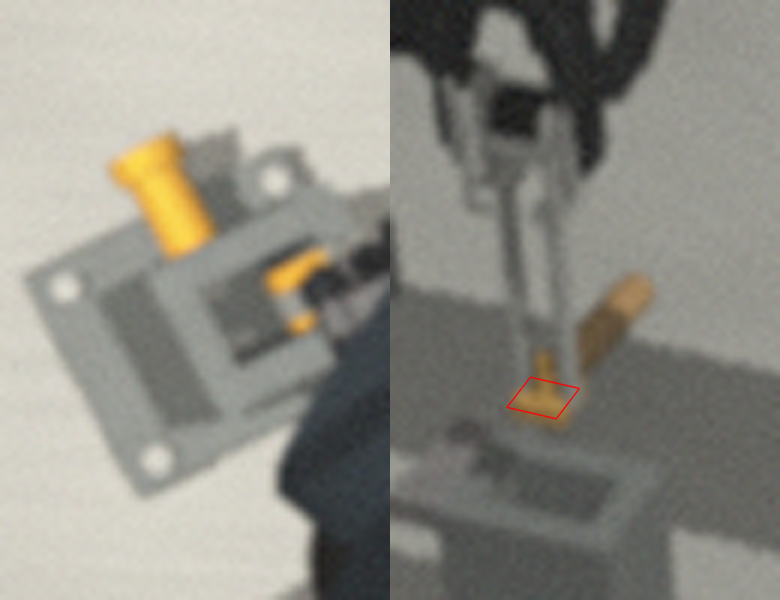

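The jet is held upright between the blades, clear of the mouth (collar at (545,405) in the scene crop). Carrying it to the dish.

Request:
servo_tool([
  [[0, 0, 0, 0.008, -0.0074, 0, -0.13], [0, 0, 0, 0.016, -0.0148, 0, -0.13], [0, 0, 0, 0.02, -0.0184, 0, -0.13], [0, 0, 0, 0.02, -0.0184, 0, -0.13], [0, 0, 0, 0.02, -0.0184, 0, -0.13], [0, 0, 0, 0.02, -0.0184, 0, -0.13], [0, 0, 0, 0.02, -0.0184, 0, -0.13], [0, 0, 0, 0.02, -0.0184, 0, -0.13]],
])

```text
t: 15.25
tcp_pos: [0.5497, -0.0738, 0.2727]
tool_rot: [0.972, 0.237, -0.0, -0.001]
force: [-0.1, -0.2, -2.4]
finger_gap: 0.448
gripper_force: 28.9
```

Request:
servo_tool([
  [[0, 0, 0, 0.02, -0.0184, 0, -0.13], [0, 0, 0, 0.02, -0.0184, 0, -0.13], [0, 0, 0, 0.02, -0.0184, 0, -0.13], [0, 0, 0, 0.016, -0.0148, 0, -0.13], [0, 0, 0, 0.012, -0.011, 0, -0.13], [0, 0, 0, 0, 0, 0, -0.13], [0, 0, 0, 0, 0, 0, -0.13], [0, 0, 0, 0, 0, 0, -0.13]],
])

```text
t: 15.92
tcp_pos: [0.59, 0.0365, 0.2727]
tool_rot: [0.972, 0.237, -0.001, -0.0]
force: [0.6, -0.1, -2.3]
finger_gap: 0.448
gripper_force: 28.9
```

```bash
python3 g.py .590 .037 .1343
```

```text
t 15.92 p [0.59   0.0365 0.2727] yaw 0.4786 zaxis [-1.4e-03 -3.0e-04 -1.0e+00] gap 38.04 gf 28.9 F [ 0.6 -0.1 -2.3] M [-0.03  0.01 -0.02]
tool shift mm [  0.4  -0.4 138.4]
```

Down 130 mm, then feel for the floor.

Request:
servo_tool([
  [[0, 0, 0, 0, 0, 0.01, -0.13], [0, 0, 0, 0, 0, 0.02, -0.13], [0, 0, 0, 0, 0, 0.02, -0.13], [0, 0, 0, 0, 0, 0.02, -0.13], [0, 0, 0, 0, 0, 0.02, -0.13], [0, 0, 0, 0, 0, 0.02, -0.13], [0, 0, 0, 0, 0, 0.014, -0.13], [0, 0, 0, 0, 0, 0.006, -0.13]],
])

```text
t: 16.58
tcp_pos: [0.5886, 0.0354, 0.1403]
tool_rot: [0.972, 0.236, -0.003, -0.001]
force: [-1.2, -1.1, -3.0]
finger_gap: 0.446
gripper_force: 28.9
```

Request:
servo_tool([
  [[0, 0, 0, 0, 0, 0, -0.13], [0, 0, 0, 0, 0, 0, -0.13], [0, 0, 0, 0, 0, 0, -0.13]],
])

```text
t: 16.83
tcp_pos: [0.5914, 0.0359, 0.1441]
tool_rot: [0.972, 0.237, 0.001, 0.0]
force: [0.5, 0.2, -2.4]
finger_gap: 0.45
gripper_force: 28.9
```

Request:
servo_tool([
  [[0, 0, 0, 0, 0, 0.002, -0.13], [0, 0, 0, 0, 0, 0.002, -0.13], [0, 0, 0, 0, 0, 0, -0.13], [0, 0, 0, 0, 0, 0, -0.13]],
])

```text
t: 17.17
tcp_pos: [0.5906, 0.0365, 0.1395]
tool_rot: [0.972, 0.237, 0.0, 0.0]
force: [0.6, 0.1, -2.9]
finger_gap: 0.445
gripper_force: 28.9
```

Request:
servo_tool([
  [[0, 0, 0, 0, 0, 0.0015, -0.13], [0, 0, 0, 0, 0, 0.0015, -0.13], [0, 0, 0, 0, 0, 0, -0.13], [0, 0, 0, 0, 0, 0, -0.13]],
])

```text
t: 17.5
tcp_pos: [0.5905, 0.0364, 0.136]
tool_rot: [0.972, 0.237, -0.0, -0.0]
force: [0.5, -0.1, -2.0]
finger_gap: 0.451
gripper_force: 28.9
```

Request:
servo_tool([
  [[0, 0, 0, 0, 0, 0.001, -0.13], [0, 0, 0, 0, 0, 0.0005, -0.13], [0, 0, 0, 0, 0, 0, -0.13], [0, 0, 0, 0, 0, 0, -0.13]],
])

```text
t: 17.83
tcp_pos: [0.5906, 0.0364, 0.1347]
tool_rot: [0.972, 0.237, 0.0, 0.0]
force: [0.3, -0.2, -2.3]
finger_gap: 0.448
gripper_force: 28.9
```

Request:
servo_tool([
  [[0, 0, 0, 0, 0, 0.001, -0.13], [0, 0, 0, 0, 0, 0, -0.13], [0, 0, 0, 0, 0, 0, -0.13]],
])

```text
t: 18.08
tcp_pos: [0.591, 0.0365, 0.1346]
tool_rot: [0.972, 0.237, 0.001, 0.0]
force: [-0.6, 0.3, 4.5]
finger_gap: 0.449
gripper_force: 29.3
```

Request:
servo_tool([
  [[0, 0, 0, 0, 0, 0.001, -0.13], [0, 0, 0, 0, 0, 0, -0.13], [0, 0, 0, 0, 0, 0, -0.13]],
])

```text
t: 18.33
tcp_pos: [0.5913, 0.0366, 0.1345]
tool_rot: [0.972, 0.237, 0.001, 0.0]
force: [-1.5, 1.8, 9.6]
finger_gap: 0.446
gripper_force: 29.6
```

Request:
servo_tool([
  [[0, 0, 0, 0, 0, 0, -0.09], [0, 0, 0, 0, 0, 0, -0.05], [0, 0, 0, 0, 0, 0, -0.02], [0, 0, 0, 0, 0, 0, 0.01], [0, 0, 0, 0, 0, 0, 0.03], [0, 0, 0, 0, 0, 0, 0.05], [0, 0, 0, 0, 0, 0, 0.06], [0, 0, 0, 0, 0, 0, 0.07]],
])

```text
t: 19.0
tcp_pos: [0.5903, 0.0363, 0.132]
tool_rot: [0.972, 0.237, -0.0, -0.0]
force: [0.5, 0.5, -1.7]
finger_gap: 0.535
gripper_force: 8.6
```

```bash
python3 g.py
```

```text
t 19.0 p [0.5903 0.0363 0.132 ] yaw 0.4782 zaxis [-9.e-04 -0.e+00 -1.e+00] gap 45.5 gf 8.6 F [ 0.5  0.5 -1.7] M [-0.09 -0.07 -0.05]
```

Request:
servo_tool([
  [[0, 0, 0, 0, 0, 0, 0.085], [0, 0, 0, 0, 0, 0, 0.1], [0, 0, 0, 0, 0, 0, 0.13], [0, 0, 0, 0, 0, 0, 0.16], [0, 0, 0, 0, 0, 0, 0.19], [0, 0, 0, 0, 0, 0, 0.212], [0, 0, 0, 0, 0, 0, 0.212], [0, 0, 0, 0, 0, 0, 0.212]],
])

```text
t: 19.67
tcp_pos: [0.5906, 0.0364, 0.1328]
tool_rot: [0.972, 0.237, 0.0, 0.0]
force: [-0.1, 0.3, -1.4]
finger_gap: 0.604
gripper_force: 6.3
```

Request:
servo_tool([
  [[0, 0, 0, 0, 0, -0.003, 0.212], [0, 0, 0, 0, 0, -0.004, 0.212], [0, 0, 0, 0, 0, -0.006, 0.212], [0, 0, 0, 0, 0, -0.01, 0.212], [0, 0, 0, 0, 0, -0.012, 0.212], [0, 0, 0, 0, 0, -0.02, 0.212], [0, 0, 0, 0, 0, -0.025, 0.2], [0, 0, 0, 0, 0, -0.025, 0.19]],
])

```text
t: 20.33
tcp_pos: [0.5902, 0.0364, 0.2393]
tool_rot: [0.972, 0.237, -0.0, -0.0]
force: [0.6, -0.4, -2.3]
finger_gap: 0.593
gripper_force: 6.6
```

Request:
servo_tool([
  [[0, 0, 0, 0, 0, -0.025, 0.176], [0, 0, 0, 0, 0, -0.02, 0.176], [0, 0, 0, 0, 0, -0.01, 0.176], [0, 0, 0, 0, 0, 0, 0.176], [0, 0, 0, 0, 0, 0, 0.176], [0, 0, 0, 0, 0, 0, 0.176]],
])

```text
t: 20.83
tcp_pos: [0.5895, 0.0365, 0.2914]
tool_rot: [0.972, 0.237, -0.001, -0.001]
force: [0.3, -0.1, -2.2]
finger_gap: 0.588
gripper_force: 6.8
```

```bash
python3 - <<'E'
from h import *
import cv2
t=manip.snapshot("top");s=manip.snapshot("scene")
cv2.imwrite("pics/dish.png",np.hstack([overlay(t,"top",[],270,170,65,100,6),overlay(s,"scene",[],265,210,65,100,6)]))
E
python3 g.py .4793 .2846 .293
```

```text
t 20.93 p [0.5896 0.0365 0.2909] yaw 0.4781 zaxis [-3.8e-03  5.0e-04 -1.0e+00] gap 49.92 gf 6.8 F [ 1.2 -0.2 -2.3] M [-0.01 -0.01  0.  ]
tool shift mm [  16.3 -271.    -1.6]
```

View pics/dish.png

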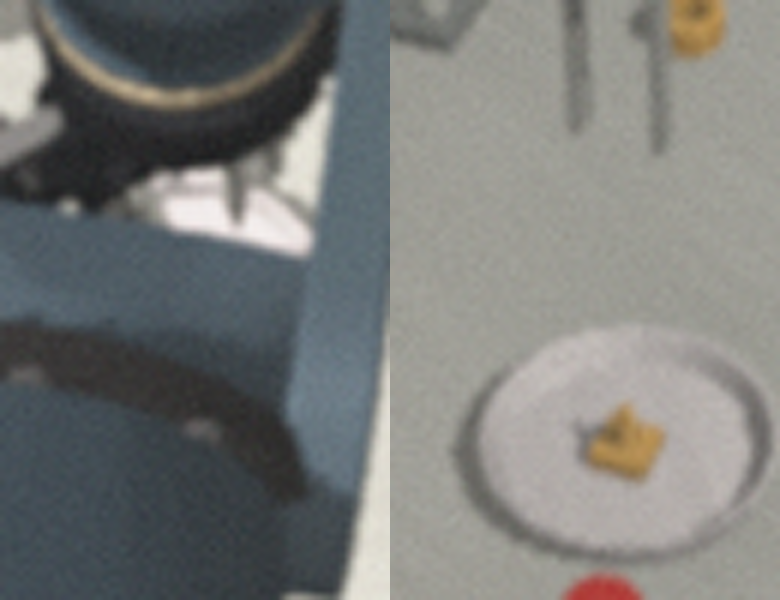

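The jet stands upright near the dish centre: collar at (625,440) and nose at (625,410) in the crop, with the dish centred at about (622,440). Returning to the stand.

Request:
servo_tool([
  [[0, 0, 0, 0.001, -0.016, 0, 0.176], [0, 0, 0, 0.0018, -0.03, 0, 0.176], [0, 0, 0, 0.0018, -0.03, 0, 0.176], [0, 0, 0, 0.0018, -0.03, 0, 0.176], [0, 0, 0, 0.0018, -0.03, 0, 0.176], [0, 0, 0, 0.0018, -0.03, 0, 0.176], [0, 0, 0, 0.0018, -0.03, 0, 0.176], [0, 0, 0, 0.0018, -0.03, 0, 0.176]],
])

```text
t: 21.6
tcp_pos: [0.4968, 0.2451, 0.2918]
tool_rot: [0.972, 0.237, -0.001, -0.0]
force: [1.1, -0.2, -2.1]
finger_gap: 0.588
gripper_force: 6.8
```

Request:
servo_tool([
  [[0, 0, 6.39, 0.0018, -0.03, 0, 0.176], [0, 0, 6.39, 0, 0, 0, 0.176], [0, 0, 6.39, 0, 0, 0, 0.176], [0, 0, 6.39, 0, 0, 0, 0.176], [0, 0, 6.39, 0, 0, 0, 0.176], [0, 0, 6.39, 0, 0, 0, 0.176], [0, 0, 0, 0, 0, 0, 0.176], [0, 0, 0, 0, 0, 0, 0.176]],
])

```text
t: 22.27
tcp_pos: [0.4856, 0.2711, 0.292]
tool_rot: [0.996, -0.094, -0.001, 0.0]
force: [-0.4, 0.4, -2.0]
finger_gap: 0.592
gripper_force: 6.8
```

Request:
servo_tool([
  [[0, 0, 0, 0, 0, 0, 0.15], [0, 0, 0, 0, 0, 0, 0.14]],
])

```text
t: 22.43
tcp_pos: [0.4862, 0.2709, 0.2924]
tool_rot: [0.996, -0.095, -0.0, 0.0]
force: [-0.1, 0.4, -1.8]
finger_gap: 0.572
gripper_force: 7.3
```

```bash
python3 g.py .4790 .2846 .25
```

```text
t 22.43 p [0.4862 0.2709 0.2924] yaw -0.1893 zaxis [-7.e-04 -1.e-04 -1.e+00] gap 48.66 gf 7.3 F [-0.1  0.4 -1.8] M [ 0.04 -0.01 -0.02]
tool shift mm [ -9.6 -12.1  42.4]
```

Request:
servo_tool([
  [[0, 0, 0, -0.005, -0.006, 0.01, 0.14], [0, 0, 0, -0.0046, -0.0061, 0.015, 0.14], [0, 0, 0, 0, 0, 0.01, 0.14], [0, 0, 0, 0, 0, 0, 0.14], [0, 0, 0, 0, 0, 0, 0.14], [0, 0, 0, 0, 0, 0, 0.14], [0, 0, 0, 0, 0, 0, 0.14]],
])

```text
t: 23.02
tcp_pos: [0.48, 0.2845, 0.2584]
tool_rot: [0.995, -0.095, 0.001, -0.0]
force: [0.4, 0.1, -2.0]
finger_gap: 0.574
gripper_force: 7.3
```

```bash
python3 - <<'E'
from h import *
import cv2
t=manip.snapshot("top");s=manip.snapshot("scene")
S=(.4791,.2844,-.19);p=manip.sense()["tcp_pos"];P=(p[0],p[1],-.19)
o=[(rect(S,8,22,115),(0,255,0)),(rect(P,5,16.5,(p[2]-.1251)*1000),(0,0,255))]
cv2.imwrite("pics/st.png",np.hstack([overlay(t,"top",o,155,220,65,65,6),overlay(s,"scene",o,390,225,65,65,6)]))
E
python3 g.py .4790 .2846 .1451
```

```text
t 23.12 p [0.4799 0.2844 0.2584] yaw -0.1912 zaxis [ 1.5e-03  5.0e-04 -1.0e+00] gap 48.6 gf 7.3 F [ 0.2  0.8 -2.1] M [ 0.02 -0.04 -0.01]
tool shift mm [-1.100e+00  1.000e-01  1.133e+02]
```

View pics/st.png

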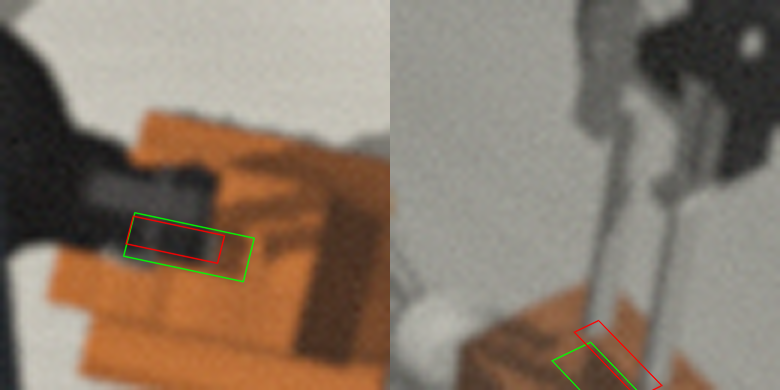

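The tips are predicted over the slot, and the tongs look straight. Lowering.

Request:
servo_tool([
  [[0, 0, 0, -0.0005, 0, 0.008, 0.14], [0, 0, 0, 0, 0, 0.006, 0.14], [0, 0, 0, 0, 0, 0.004, 0.14], [0, 0, 0, 0, 0, 0.004, 0.14], [0, 0, 0, 0, 0, 0.004, 0.14], [0, 0, 0, 0, 0, 0, 0.14]],
])

```text
t: 23.62
tcp_pos: [0.4783, 0.2843, 0.2306]
tool_rot: [0.995, -0.095, -0.001, 0.0]
force: [-0.4, -0.9, -2.5]
finger_gap: 0.576
gripper_force: 7.3
```

```bash
python3 g.py .4790 .2846 .1451
```

```text
t 23.62 p [0.4783 0.2843 0.2306] yaw -0.191 zaxis [-2.e-03 -7.e-04 -1.e+00] gap 48.97 gf 7.3 F [-0.4 -0.9 -2.5] M [ 0.04  0.03 -0.01]
tool shift mm [ 0.8 -0.5 85.5]
```

Inside the slot with no contact. Continuing down.

Request:
servo_tool([
  [[0, 0, 0, 0, 0, 0.01, 0.14], [0, 0, 0, 0, 0, 0.015, 0.14], [0, 0, 0, 0, 0, 0.015, 0.14], [0, 0, 0, 0, 0, 0.015, 0.14], [0, 0, 0, 0, 0, 0.012, 0.14], [0, 0, 0, 0, 0, 0.008, 0.14], [0, 0, 0, 0, 0, 0.004, 0.14], [0, 0, 0, 0, 0, 0, 0.14]],
])

```text
t: 24.28
tcp_pos: [0.4784, 0.2844, 0.1517]
tool_rot: [0.995, -0.095, -0.001, 0.0]
force: [0.0, 0.4, -1.6]
finger_gap: 0.576
gripper_force: 7.3
```

Request:
servo_tool([
  [[0, 0, 0, 0, 0, 0.002, 0.14], [0, 0, 0, 0, 0, 0.001, 0.14], [0, 0, 0, 0, 0, 0, 0.14], [0, 0, 0, 0, 0, 0, 0.14]],
])

```text
t: 24.62
tcp_pos: [0.4791, 0.2847, 0.1502]
tool_rot: [0.995, -0.095, 0.001, -0.0]
force: [-0.2, -0.2, -1.7]
finger_gap: 0.57
gripper_force: 7.3
```

```bash
python3 g.py .4790 .2846 .1451
```

```text
t 24.62 p [0.4791 0.2847 0.1502] yaw -0.1909 zaxis [ 1.1e-03  4.0e-04 -1.0e+00] gap 48.48 gf 7.3 F [-0.2 -0.2 -1.7] M [-0.07 -0.03 -0.01]
tool shift mm [-0.1  0.1  5.1]
```

Request:
servo_tool([
  [[0, 0, 0, 0, 0, 0.002, 0.14], [0, 0, 0, 0, 0, 0.002, 0.14], [0, 0, 0, 0, 0, 0, 0.14], [0, 0, 0, 0, 0, 0, 0.14]],
])

```text
t: 24.95
tcp_pos: [0.4787, 0.2845, 0.1456]
tool_rot: [0.995, -0.095, -0.0, 0.0]
force: [0.2, -0.3, -1.7]
finger_gap: 0.572
gripper_force: 7.3
```

Request:
servo_tool([
  [[0, 0, 0, 0, 0, 0.0015, 0.14], [0, 0, 0, 0, 0, 0, 0.14], [0, 0, 0, 0, 0, 0, 0.14]],
])

```text
t: 25.2
tcp_pos: [0.4789, 0.2846, 0.1451]
tool_rot: [0.995, -0.095, 0.0, -0.0]
force: [-1.9, -0.2, 6.4]
finger_gap: 0.572
gripper_force: 8.1
```

```bash
python3 g.py .4790 .2846 .1451
```

```text
t 25.2 p [0.4789 0.2846 0.1451] yaw -0.1908 zaxis [ 6.e-04  0.e+00 -1.e+00] gap 48.62 gf 8.1 F [-1.9 -0.2  6.4] M [-0.21  0.3  -0.  ]
tool shift mm [ 0.1 -0.   0. ]
```

Seated on the block. Opening and backing off upward.

Request:
servo_tool([
  [[0, 0, 0, 0, 0, 0, 0.18], [0, 0, 0, 0, 0, 0, 0.22], [0, 0, 0, 0, 0, 0, 0.26], [0, 0, 0, 0, 0, 0, 0.3], [0, 0, 0, 0, 0, 0, 0.4], [0, 0, 0, 0, 0, 0, 0.6], [0, 0, 0, 0, 0, 0, 0.8], [0, 0, 0, 0, 0, 0, 0.8]],
])

```text
t: 25.87
tcp_pos: [0.4789, 0.2845, 0.1441]
tool_rot: [0.995, -0.095, -0.0, 0.0]
force: [0.4, 0.3, -0.1]
finger_gap: 0.895
gripper_force: 0.0
```

Request:
servo_tool([
  [[0, 0, 0, 0, 0, 0, 0.9], [0, 0, 0, 0, 0, -0.01, 0.9], [0, 0, 0, 0, 0, -0.015, 0.9], [0, 0, 0, 0, 0, -0.02, 0.9], [0, 0, 0, 0, 0, -0.025, 0.9], [0, 0, 0, 0, 0, -0.03, 0.9], [0, 0, 0, 0, 0, -0.03, 0.9], [0, 0, 0, 0, 0, -0.02, 0.9]],
])

```text
t: 26.53
tcp_pos: [0.4796, 0.2849, 0.298]
tool_rot: [0.995, -0.095, 0.002, -0.001]
force: [0.8, 0.8, 0.3]
finger_gap: 0.952
gripper_force: 0.0
```

Request:
servo_tool([
  [[0, 0, 0, -0.02, 0.03, 0, 0.9], [0, 0, 0, -0.02, 0.03, 0, 0.9], [0, 0, 0, -0.02, 0.03, 0, 0.9], [0, 0, 0, -0.01, 0.03, 0, 0.9], [0, 0, 0, 0, 0.03, 0, 0.9], [0, 0, 0, 0, 0.03, 0, 0.9], [0, 0, 0, 0, 0, 0, 0.9], [0, 0, 0, 0, 0, 0, 0.9]],
])

```text
t: 27.2
tcp_pos: [0.3759, 0.1203, 0.295]
tool_rot: [0.995, -0.097, 0.001, -0.0]
force: [-0.1, 0.6, 0.4]
finger_gap: 0.95
gripper_force: 0.0
```

```bash
python3 - <<'E'
from h import *
import cv2
t=np.mean([manip.snapshot("top").astype(float) for _ in range(4)],0);s=manip.snapshot("scene")
S=(.4791,.2844,-.19)
edges("tongs y",t,"top",S,np.r_[-12:-6:2,7:13:2],(-36,36),1,.165,(.33,.33,.33))
edges("tongs x-",t,"top",S,[-24,-25,-23],(-24,24),0,.165,(.33,.33,.33))
cv2.imwrite("pics/end.png",cv2.resize(s[150:390,230:480],None,fx=2.4,fy=2.4))
E
python3 g.py
```

```text
tongs y [(-25.75, 26.1), (-20.0, -16.9), (-11.75, -8.3), (3.25, 6.2), (7.75, 3.8), (18.0, -4.3), (23.25, 25.2), (31.0, 4.3)]
tongs x- [(-17.0, 8.9), (-14.75, 8.1), (-9.25, -2.2), (-5.5, 2.5), (7.5, -4.0), (13.25, -17.9)]
t 27.45 p [0.3762 0.122  0.2943] yaw -0.1893 zaxis [ 3.e-04  2.e-04 -1.e+00] gap 80.69 gf 0.0 F [ 0.1 -0.4  1.2] M [ 0.02  0.06 -0.  ]
```

View pics/end.png

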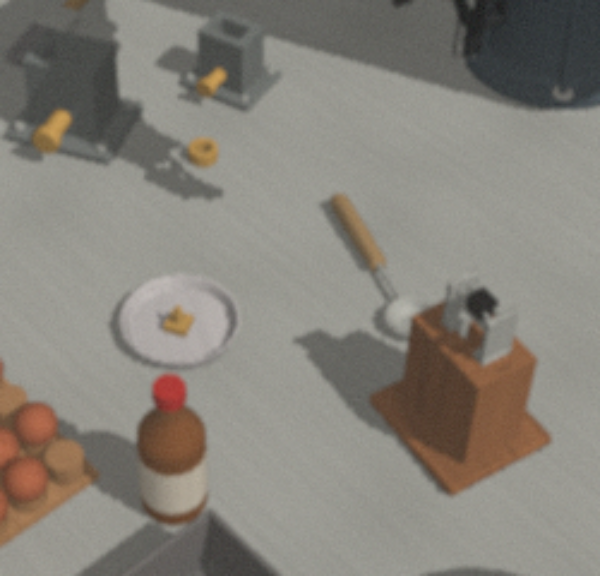

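The tongs hang in the stand at (480,320), the jet stands in the dish at (178,320), and the arm is clear of everything.

```bash
python3 -c "
from station import manip
print(manip.sign_off())"
```

```text
the job is handed in; nothing more can be done
None
```

I pulled the jet from the pocket, stood it upright near the centre of the dish, hung the tongs back in their stand and handed the job in at about 27 s; the final picture looks right, but the sign-off gave no verdict.

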